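# Show the spun sample tube to the inspection camera

### The job

The spin is over: swing the small centrifuge's clear domed lid fully open by its front handle and leave it open, lift the blue-capped sample tube out of the rotor and present it to the inspection camera. Hold it upright, cap up, with the middle of its conical end on the lens axis, 100 mm in front of the lens, and with the side that faced outward in the rotor (the pellet is there) turned squarely to the lens. Finish still holding it there in the air, motionless; the orange-capped balance tube stays in the rotor, and the camera, the bottles, the tip box and the timer around stay where they are.

Things in the scene. Friction and masses are not known exactly. Their poses are not given: they have to be found in the camera images.
- centrifuge: White bench centrifuge, fixed to the bench: a rounded square foot 226 x 206 mm, 46 mm high, with a grey control strip at its front (-x), and on it a round chamber 196 mm across with its rim at z = 85 mm; hinge block at the back (+x). Origin: on the spindle axis at the bench surface, axes level. Its yaw differs by up to 13 deg.
- lid (a joint): Hinge of the clear domed lid with grey rim, rad: 0 = closed, grows as the front swings up and back, stop at 1.35 = fully open. Starts closed or ajar (up to 0.2). The stiff hinge (friction 0.28 Nm) holds the lid wherever it is left.
- lid_handle (a point): Middle of the lid's black bow handle at its front: a round bar 10 mm thick along the centrifuge's y, 60 mm free between its stems, 37 mm gap to the lid rim for a finger. Closed, it is 246 mm in front of the hinge axis and 12 mm above it (142 mm in front of the spindle, 100 mm above the bench). The bar may turn in the grip as the lid swings. Its axes turn with the lid; dome top 32 mm above it.
- lid_hinge (a point): Middle of the lid's hinge axis, 104 mm behind the spindle, 88 mm above the bench; the axis is its y axis (that of the centrifuge).
- rotor: Four-place rotor in the centrifuge; turns on its spindle with slight drag (0.04 Nm). Origin: on the spindle at bench height. Round sleeves (bore 18.6, outside 23, 38 mm deep) at every 90 deg lean 35 deg, mouths inward, 44 mm from the spindle, 88 mm above the bench. Sample tube in the +x sleeve (the half away from the robot), balance tube in the -x one, the others empty. Hub nut top at 93 mm.
- sample_tube: Clear conical tube with ribbed blue screw cap, 70 mm long, 14 g. Origin: tip of the cone, on the axis. z axis: to the cap; x axis: to the side with the small brown pellet (outward in the rotor), the white writing patch is on -x. Cone z = 0 to 20 mm, barrel 16.4 mm dia., cap 22 mm dia. from z = 54 to 70. In the rotor 16 mm of barrel show below the cap; draw it out 40 mm along its own axis.
- balance_tube: Same tube with an orange cap, across the rotor from the sample; stays in the rotor. Origin and axes as for the sample tube.
- cap (a point): Middle of the sample tube's blue cap on the tube axis, 62 mm from the tip; where to grip. In the rotor about 30 mm from the spindle and 108 mm above the bench. Axes as the tube's.
- cone (a point): Point on the sample tube's axis in the middle of its conical end, 10 mm above the tip; this is to be at the focus.
- lens (a point): Centre of the front of the inspection camera's lens (white camera with a ring light 62 mm across, on a 250 mm column with a grey base plate). The camera looks along this point's -x axis, level, roughly towards the robot; its height (150 to 200 mm above the bench) and heading differ. z up.
- focus (a point): The point on the lens axis 100 mm in front of the lens; same axes as lens.
- media_bottle: Glass media bottle with blue cap, 84 mm dia., 162 mm tall, left of the centrifuge; bystander. Origin under its centre.
- wash_bottle: White wash bottle with red cap, 90 x 68 x 196 mm, at the back between centrifuge and camera; bystander. Origin at its underside.
- amber_bottle: Amber bottle with black cap, 60 mm dia., 142 mm tall, right of the camera; bystander. Origin under its centre.
- tip_box: Pipette tip box with blue lid, 88 x 119 x 66 mm, in front of the media bottle, left of the centrifuge; bystander. Origin under its centre.
- timer: White countdown timer, 64 x 64 x 19 mm, lying in the middle of the bench; bystander. Origin under its centre.

How it is judged (in metres and radians):
On the way, in this order (a step that is already met when the one before it is completed fails the run):
1. the lid is swung fully open (value of joint lid above 1.25 rad), for 0.2 s.
2. the sample tube is lifted clear of the rotor, held by the fingers (z of sample_tube in the frame of rotor above 0.1 m and contact force between the fingers and sample_tube above 0.5 N), for 0.2 s.
At the end, for the whole second after the job is handed in: The fingers hold the sample tube still in the air: its cone within 15 mm of the focus point, tube within 8 deg of upright (cap up), pellet side within 20 deg of facing the lens, clear of the centrifuge; lid at least 1.2 rad open; balance tube still seated in the rotor (distance between cone and focus below 0.015 m and angle between sample_tube's own z axis and vertical below 0.14 rad and angle between the x axis of sample_tube and the x axis of lens, either way round below 0.35 rad and x of lens in the frame of sample_tube above 0.06 m and contact force between the fingers and sample_tube above 0.5 N and contact force between sample_tube and centrifuge below 0.1 N and contact force between sample_tube and balance_tube below 0.1 N and linear speed of sample_tube below 0.015 m/s and angular speed of sample_tube below 0.15 rad/s and value of joint lid above 1.2 rad and horizontal distance between balance_tube and rotor below 0.075 m and height (world z) of balance_tube below 0.066 m); the arm keeps its last pose, push and grip.
It fails at once if the camera is pushed out of place (distance of lens from where it was at the start of the episode above 0.01 m).
It fails at once if the balance tube is pulled out of the rotor (height (world z) of balance_tube above 0.075 m).
It fails at once if a bottle, the tip box or the timer is pushed away or knocked over (distance of any of media_bottle, wash_bottle, amber_bottle, tip_box, timer from where it was at the start of the episode above 0.025 m or angle between any of media_bottle, wash_bottle, amber_bottle, tip_box, timer's own z axis and vertical above 0.3 rad).
It also fails if it takes over 58 s, if anything falls off the work surface, if the arm or the gripper's body presses on something with over 40 N, if the wrist force passes 120 N, or if a joint passes its speed limit or range.

### The arm

A 7-joint arm with a two-finger parallel gripper is mounted at the origin on a cart in front of the work surface, level with it; the furniture and walls round the work are solid. World frame = base frame: x ahead of the robot, y to its left, z up, the work surface at z = 0. Lengths are in m, angles in degrees, forces in N, time in s.
With the tool pointing down it reaches from about 0.425 to 0.875 m from the base axis. Payload 4.7 kg.
Tool frame: the origin (TCP) lies between the finger pads; the fingertips stand 8 mm ahead of it and the grasp point (between the pads) lies 11 mm behind it (env.tip_extent is the distance from the TCP to the fingertips, in m); z points along the fingers, y is the line along which they close (so a half turn about z gives the same grasp; the last joint's range is limited). The gripper opens to 87 mm and grips with 3 to 60 N. Pads are 19 mm wide; open, the fingers measure 117 mm over their backs; the gripper's body (75 mm by 190 mm) begins 51 mm behind the grasp point.
Start: joints at [68.875, 18.392, -4.016, 83.108, 1.295, 78.541, -3.26], TCP at [0.243, -0.603, 0.231] pointing down, gripper open.
Joint ranges: [-163.93, 163.93], [-17.29, 119.83], [-79.2, 71.16], [3.27, 140.29], [-89.18, 269.18], [5.43, 117.66], [-154.24, 154.24]. Speed limits (degrees/s): [147.25, 147.25, 180, 180, 180, 180, 180].

### API

Orientations are given as [roll, pitch, yaw] about the fixed x, y, z axes, in that order (R = Rz(yaw) Ry(pitch) Rx(roll)).
In Python, from cell import sensors, vision, workorder, env gives the robot as it stands.
- The arm moves only by the tool drive_tool, never from a script. Its argument "moves" is a list of rows, each an object of numbers: "x", "y", "z": the shift along the tool's x, y, z in mm; "rx", "ry", "rz": the turn, a rotation vector about the tool's x, y, z in rad; "fingers": the closure, from -1 (fully open) to 1 (shut). In form: [{"x": .., "y": .., "z": .., "rx": .., "ry": .., "rz": .., "fingers": ..}, ...]. A call has 1 to 20 rows; each row is the pose to reach, as a shift and turn from the pose commanded when the call began, along the tool's axes at that moment; what a row does not reach only later rows make up. A row lasts 1/8 s, in which the tool goes at most 62.5 mm and 10.7 degrees, less where a joint would pass 70% of its speed; a pose out of reach is approached as far as the arm can. A call with a gripper value outside its range is refused whole. The fingers move at their own pace and stop on an object; "force" is the grip in N (left out, the last holds). Time passes only in rows, so rows that repeat a pose let the fingers close. It gives the time, the measured TCP pose, the force, the opening and the grip force at its end, in the units of the state.
- sensors.get_obs(): the state, without advancing time (a new reading comes with each control period).
- vision.read_camera(name): name is "scene" or "side" or "wrist"; returns a dict with "image" (400x640x3 uint8, red, green, blue), "fx", "fy", "cx", "cy" (pixels), "R" (3x3) and "t" (3): a world point X has camera coordinates R X + t. Camera axes: x right, y down, z forward; pixel columns grow to the right and rows downward; lengths in m; the calibration is good to about 2 mm. A picture is of the moment at which its call begins. There is no depth.
- workorder.sign_off(): hands the job in; it is judged then, once.
The state is a dict: "time_s": time; "qpos": joint angles; "joint_velocities": joint speeds; "effort": joint torques, N m; "tool_pos": TCP position; "tool_rot": TCP orientation; "force": force on the tool from outside, world axes, zero at the start; "wrist_torque": the same for the moment, N m; "grip_width": finger opening in m; "grasp_force": force on a finger pad.
Only numpy, scipy, OpenCV 4.12 (cv2) and the standard library are available. Lean on these libraries where they do the work, as an engineer would, in place of code of your own. Each camera call takes 0.05 s, during which the arm holds its last target. There are 200 camera calls.

## Working session

There is one attempt and no reset: what is moved stays moved. The work goes in short steps, Python scripts to look and compute and a tool call to move; the robot and the scene stay as the last step left them, time stands still between calls to the robot, and variables do not carry over. Pictures are saved under pics/ and viewed, at most 10 in all, crops included, and the job is handed in when it is done.

Besides the shell and the picture viewer there is one more tool, called after "Call:" as name(argument=value, ...), one argument or row to a line, values as JSON. drive_tool: Moves the arm, as the interface text tells. Its arguments: {"type":"object","properties":{"moves":{"type":"array"},"force":{"type":"number"}},"required":["moves"]}

```bash
mkdir -p pics; ls; cat > h.py <<'E'
import numpy as np, cv2
from scipy.spatial.transform import Rotation as Ro
from cell import sensors, vision, workorder, env
def cam(n,f=None):
    c=vision.read_camera(n)
    if f: cv2.imwrite('pics/'+f,c['image'][:,:,::-1])
    return c
def ray(c,u,v):
    d=np.array([(u-c['cx'])/c['fx'],(v-c['cy'])/c['fy'],1.]); R=np.array(c['R']); t=np.array(c['t'])
    d=R.T@d; return -R.T@t, d/np.linalg.norm(d)
def onz(c,u,v,z):
    o,d=ray(c,u,v); return o+d*(z-o[2])/d[2]
def tri(*rays):
    A=np.zeros((3,3));b=np.zeros(3)
    for o,d in rays:
        P=np.eye(3)-np.outer(d,d);A+=P;b+=P@o
    x=np.linalg.solve(A,b); return x,[np.linalg.norm((np.eye(3)-np.outer(d,d))@(x-o))*1000 for o,d in rays]
def proj(c,X):
    p=np.array(c['R'])@np.array(X)+np.array(c['t']); return c['fx']*p[0]/p[2]+c['cx'],c['fy']*p[1]/p[2]+c['cy']
E
python3 - <<'E'
from h import *
np.set_printoptions(precision=4,suppress=True)
for n in('scene','side'):
    c=cam(n,n+'0.png'); o,d=ray(c,320,200); print(n,o,d,c['fx'],c['cx'],c['cy'])
print(sensors.get_obs(),env.tip_extent)
E
```

```text
pics
scene [-0.4193  0.6095  1.4454] [ 0.5635 -0.3663 -0.7405] 485.85457532822807 315.54363981220547 203.24096890734066
side [-0.0245  0.9838  0.6284] [ 0.4726 -0.7892 -0.3922] 415.6100275278518 322.5421256156914 201.59688195240102
{'time_s': 0.1, 'qpos': array([68.8774, 18.4336, -4.0143, 83.1684,  1.2944, 78.5419, -3.2608]), 'joint_velocities': array([ 0.0685, -0.0235, -0.0588, -0.249 ,  0.031 ,  0.0176,  0.0295]), 'effort': array([ -0.0003, -49.2571,  -0.4057, -31.3398,  -0.0642,   0.0396,
         0.    ]), 'tool_pos': array([ 0.2425, -0.6025,  0.2296]), 'tool_rot': array([-179.9012,    0.0053,   21.9302]), 'force': array([-0.1714,  0.0208,  0.1111]), 'wrist_torque': array([-0.0048,  0.0496, -0.0354]), 'grasp_force': 0.0, 'grip_width': 0.08747449263434393} 0.008
```

View pics/scene0.png

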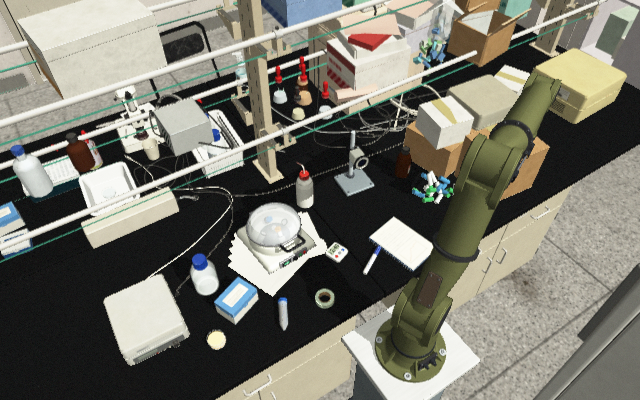

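View pics/side0.png

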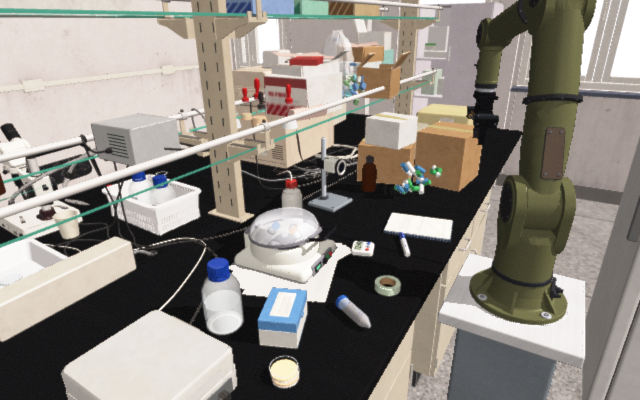

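The scene view shows the centrifuge at about (275,235), its black handle near (295,245) and the inspection camera at (358,165). In the side view they are at (285,240) and (335,165). I need enlarged crops.

```bash
python3 - <<'E'
import cv2,numpy as np
a=cv2.imread('pics/scene0.png');b=cv2.imread('pics/side0.png')
f=lambda i,x,y,w,h:cv2.resize(i[y:y+h,x:x+w],(400,300),interpolation=cv2.INTER_CUBIC)
o=np.vstack([np.hstack([f(a,230,195,100,75),f(a,320,125,100,75)]),np.hstack([f(b,225,195,132,99),f(b,295,130,100,75)])])
cv2.imwrite('pics/crop1.png',o)
E
```

```text
(no output)
```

View pics/crop1.png

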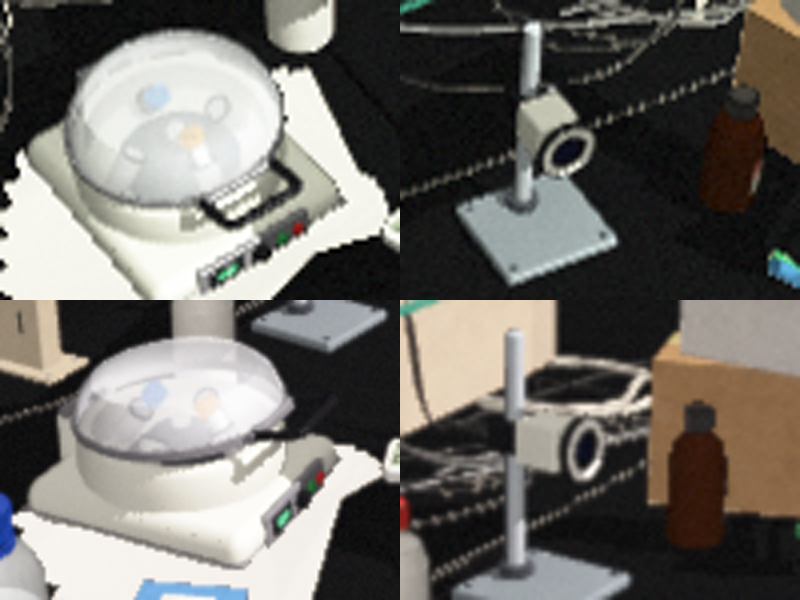

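The crops show the lid slightly ajar, with both caps visible through the dome. In the scene view the handle bar runs from about (289,251) to (304.5,242), and the lens is at (362,162).

```bash
python3 - <<'E'
from h import *
np.set_printoptions(precision=4,suppress=True)
s=cam('scene');d=cam('side');w=cam('wrist')
S=lambda x,y,s_=4.,ox=230,oy=195:(x/s_+ox-.4,y/s_+oy-.4)
k=400/132
def T(n,a,b): 
    x,e=tri(ray(s,*a),ray(d,*b)); print(n,x,np.round(e,1)); return x
bl=T('blue',S(155,97),S(153,93,k,225,195)); og=T('orange',S(190,135),S(207,103,k,225,195))
v=og-bl;print('dist',np.linalg.norm(v),'yaw of -x',np.degrees(np.arctan2(v[1],v[0])))
T('lens',S(168,148,4,320,125),S(187,148,4,295,130))
T('handR',S(298,187),S(335,403-300,k,225,195))
T('columntop',S(132,25,4,320,125),S(113,33,4,295,130))
for n,p in dict(handL=(237,-0+223),handR=(298,187)).items():
    for z in(.1,.12,.14): print(n,z,onz(s,*S(*p),z))
print('foot R',onz(s,*S(345,207),.04),'footL',onz(s,*S(28,143),.04), 'front',onz(s,*S(165,293),.02))
# base plate corners (crop right)
for p in((460,210),(510,280),(617,240),(568,175)): print('plate',onz(s,*S(p[0]-400,p[1],4,320,125),.01))
R=np.array(w['R']);o=-R.T@w['t'];ob=sensors.get_obs();Rt=Ro.from_euler('xyz',ob['tool_rot'],degrees=True).as_matrix()
print('wrist in tool pos',Rt.T@(o-ob['tool_pos']),'axes',(R@Rt).round(3),w['fx'])
E
```

```text
blue [0.6216 0.1533 0.1084] [1.3 1.3]
orange [0.564  0.1496 0.1109] [1.5 1.5]
dist 0.057701376533701255 yaw of -x -176.33611257772725
lens [ 0.6396 -0.2727  0.1543] [2.8 2.8]
handR [0.4584 0.1026 0.1169] [2.2 2.2]
columntop [ 0.7204 -0.282   0.2471] [2.1 2.1]
handL 0.1 [0.4679 0.1602 0.1   ]
handL 0.12 [0.4547 0.1669 0.12  ]
handL 0.14 [0.4415 0.1736 0.14  ]
handR 0.1 [0.4722 0.0961 0.1   ]
handR 0.12 [0.459  0.1037 0.12  ]
handR 0.14 [0.4457 0.1113 0.14  ]
foot R [0.4697 0.0497 0.04  ] footL [0.692  0.2557 0.04  ] front [0.4897 0.2255 0.02  ]
plate [ 0.7476 -0.2219  0.01  ]
plate [ 0.6379 -0.208   0.01  ]
plate [ 0.6236 -0.3321  0.01  ]
plate [ 0.7283 -0.3469  0.01  ]
wrist in tool pos [ 0.0739  0.0006 -0.1546] axes [[-0.001  1.     0.   ]
 [-0.962 -0.001 -0.274]
 [-0.274 -0.     0.962]] 322.7501639117255
```

Call:
drive_tool(
  moves=[
    {"x":41,"y":-32,"z":-12,"rz":-0.1,"fingers":-0.4},
    {"x":82,"y":-65,"z":-24,"rz":-0.2,"fingers":-0.4},
    {"x":122,"y":-97,"z":-36,"rz":-0.3,"fingers":-0.4},
    {"x":163,"y":-130,"z":-48,"rz":-0.4,"fingers":-0.4},
    {"x":204,"y":-162,"z":-60,"rz":-0.5,"fingers":-0.4},
    {"x":245,"y":-194,"z":-72,"rz":-0.6,"fingers":-0.4},
    {"x":286,"y":-227,"z":-84,"rz":-0.7,"fingers":-0.4},
    {"x":326,"y":-259,"z":-96,"rz":-0.8,"fingers":-0.4},
    {"x":367,"y":-292,"z":-108,"rz":-0.9,"fingers":-0.4},
    {"x":408,"y":-324,"z":-120,"rz":-1.0,"fingers":-0.4},
    {"x":418,"y":-374,"z":-120,"rz":-1.08,"fingers":-0.4},
    {"x":427,"y":-424,"z":-120,"rz":-1.16,"fingers":-0.4},
    {"x":436,"y":-474,"z":-120,"rz":-1.24,"fingers":-0.4},
    {"x":445,"y":-524,"z":-120,"rz":-1.31,"fingers":-0.4},
    {"x":455,"y":-575,"z":-120,"rz":-1.31,"fingers":-0.4},
    {"x":455,"y":-575,"z":-120,"rz":-1.31,"fingers":-0.4},
  ],
)

```text
invalid input at $.moves[0]: expected keys x, y, z, rx, ry, rz, fingers
```

```bash
python3 - <<'E'
from h import *
cam('wrist','w1.png')
ob=sensors.get_obs();print(ob['qpos'],ob['tool_pos'],ob['tool_rot'],ob['grip_width'],ob['force'])
E
```

```text
[68.8747869  18.41043791 -4.01625101 83.12919949  1.29409444 78.53925529
 -3.26170916] [ 0.24270971 -0.60282317  0.23018663] [-1.79966225e+02  2.57609716e-03  2.19327436e+01] 0.08727211881820438 [ 0.58473028 -0.08534752 -0.11300665]
```

View pics/w1.png

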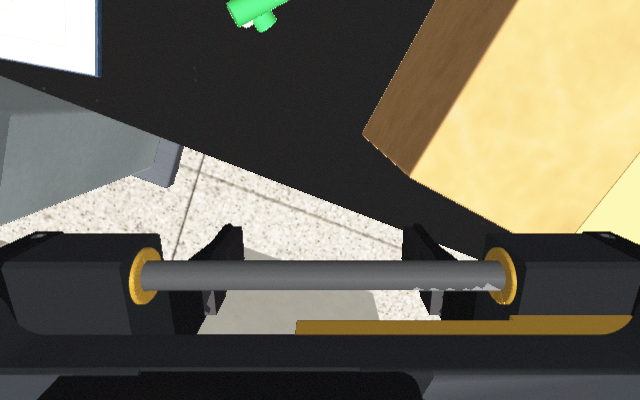

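The call was refused because every row needs all seven keys. The wrist view still shows the start pose, with the gripper filling rows below about 230. I'll send the move again with full rows.

Call:
drive_tool(
  moves=[
    {"x":41,"y":-32,"z":-12,"rx":0,"ry":0,"rz":-0.1,"fingers":-0.4},
    {"x":82,"y":-65,"z":-24,"rx":0,"ry":0,"rz":-0.2,"fingers":-0.4},
    {"x":122,"y":-97,"z":-36,"rx":0,"ry":0,"rz":-0.3,"fingers":-0.4},
    {"x":163,"y":-130,"z":-48,"rx":0,"ry":0,"rz":-0.4,"fingers":-0.4},
    {"x":204,"y":-162,"z":-60,"rx":0,"ry":0,"rz":-0.5,"fingers":-0.4},
    {"x":245,"y":-194,"z":-72,"rx":0,"ry":0,"rz":-0.6,"fingers":-0.4},
    {"x":286,"y":-227,"z":-84,"rx":0,"ry":0,"rz":-0.7,"fingers":-0.4},
    {"x":326,"y":-259,"z":-96,"rx":0,"ry":0,"rz":-0.8,"fingers":-0.4},
    {"x":367,"y":-292,"z":-108,"rx":0,"ry":0,"rz":-0.9,"fingers":-0.4},
    {"x":408,"y":-324,"z":-120,"rx":0,"ry":0,"rz":-1.0,"fingers":-0.4},
    {"x":418,"y":-374,"z":-120,"rx":0,"ry":0,"rz":-1.08,"fingers":-0.4},
    {"x":427,"y":-424,"z":-120,"rx":0,"ry":0,"rz":-1.16,"fingers":-0.4},
    {"x":436,"y":-474,"z":-120,"rx":0,"ry":0,"rz":-1.24,"fingers":-0.4},
    {"x":445,"y":-524,"z":-120,"rx":0,"ry":0,"rz":-1.31,"fingers":-0.4},
    {"x":455,"y":-575,"z":-120,"rx":0,"ry":0,"rz":-1.31,"fingers":-0.4},
    {"x":455,"y":-575,"z":-120,"rx":0,"ry":0,"rz":-1.31,"fingers":-0.4},
  ],
)

```text
time_s: 2.3
tool_pos: [0.4488, 0.1054, 0.3512]
tool_rot: [179.9, 0.0, 97.5]
force: [0.3, 0.4, 1.0]
grip_width: 0.0607
grasp_force: 0.0
```

```bash
python3 - <<'E'
from h import *
cam('wrist','w2.png')
ob=sensors.get_obs();print(ob['qpos'],ob['tool_pos'],ob['tool_rot'],ob['grip_width'],ob['force'])
E
```

```text
[ 32.01210367  -7.04183029 -43.07449252  95.50001709  -4.72368549
  89.61012208  -3.56815167] [0.4495136  0.10231331 0.35089897] [1.79948183e+02 7.60544425e-02 9.72495326e+01] 0.060781090209682094 [-0.37321074 -0.51659258 -0.46290837]
```

View pics/w2.png

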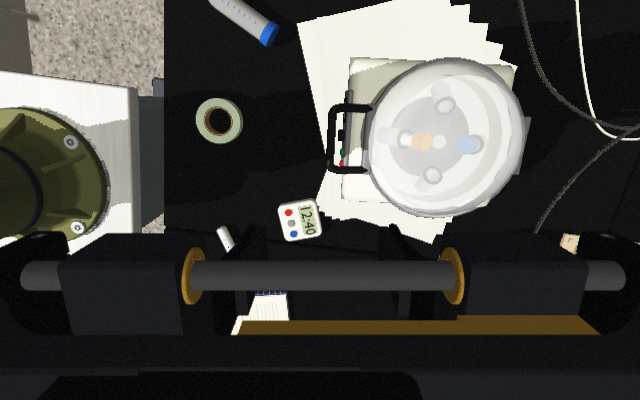

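The wrist view shows the handle bar from (335,108) to (331,168), the orange cap at (422,142), the blue cap at (468,145) and the hub at (445,143). I'll fuse this with the other two views.

```bash
python3 - <<'E'
from h import *
np.set_printoptions(precision=4,suppress=True)
s=cam('scene');d=cam('side');w=cam('wrist')
S=lambda x,y,s_=4.,ox=230,oy=195:(x/s_+ox-.4,y/s_+oy-.4);k=400/132
im=cv2.cvtColor(w['image'],cv2.COLOR_RGB2HSV)
for n,lo,hi,x0,x1 in(('or',5,20,400,440),('bl',95,120,450,485)):
    m=np.zeros(im.shape[:2],bool);r=im[125:165,x0:x1];m[125:165,x0:x1]=(r[...,0]>=lo)&(r[...,0]<=hi)&(r[...,1]>60)
    ys,xs=np.nonzero(m);print(n,len(xs),xs.mean(),ys.mean())
    if n=='or':op=(xs.mean(),ys.mean())
    else: bp=(xs.mean(),ys.mean())
def T(n,*r):
    x,e=tri(*r);print(n,x,np.round(e,1));return x
b=T('blue',ray(w,*bp),ray(s,*S(155,97)),ray(d,*S(153,93,k,225,195)))
o=T('or',ray(w,*op),ray(s,*S(190,135)),ray(d,*S(207,103,k,225,195)))
v=b-o;print('yaw rotor',np.degrees(np.arctan2(v[1],v[0])),np.linalg.norm(v),'spindle',(b+o)/2)
b=onz(w,*bp,.108);o=onz(w,*op,.108);v=b-o;print('plane108',b,o,'yaw',np.degrees(np.arctan2(v[1],v[0])),np.linalg.norm(v),(b+o)/2)
L=T('hl',ray(w,335,108),ray(s,*S(237,223)));Rr=T('hr',ray(w,331,168),ray(s,*S(298,187)))
v=L-Rr;print('bar yaw',np.degrees(np.arctan2(-v[0],v[1])),np.linalg.norm(v),(L+Rr)/2)
for z in(.1,.11,.12,.13):print(z,onz(w,335,108,z),onz(w,331,168,z))
g=cv2.cvtColor(w['image'],cv2.COLOR_RGB2GRAY)
for r in range(112,166,6):
    row=g[r,318:350];print(r,318+np.nonzero(row<45)[0])
print('timer',onz(w,300,220,.019))
E
```

```text
or 0 nan nan
bl 0 nan nan
blue [nan nan nan] [nan nan nan]
or [nan nan nan] [nan nan nan]
yaw rotor nan nan spindle [nan nan nan]
plane108 [nan nan nan] [nan nan nan] yaw nan nan [nan nan nan]
hl [0.4562 0.1657 0.1175] [0.4 0.4]
hr [0.4616 0.0977 0.115 ] [4.1 4.1]
bar yaw 4.58132444476178 0.06823671586326935 [0.4589 0.1317 0.1162]
0.1 [0.4567 0.1649 0.1   ] [0.4613 0.0906 0.1   ]
0.11 [0.4563 0.1651 0.11  ] [0.4608 0.0927 0.11  ]
0.12 [0.4559 0.1653 0.12  ] [0.4603 0.0947 0.12  ]
0.13 [0.4555 0.1655 0.13  ] [0.4598 0.0967 0.13  ]
112 [327 328 329 330 331 332 333 334 345]
118 [327 328 329 330 331 332 333 334 343 344 345]
124 [318 327 328 329 330 331 332 333]
130 [318 319 327 328 329 330 331 332 333 337 338 339 340 341 342 343 344]
136 [318 319 320 326 327 328 329 330 331 332 333 338 339 340 341 342 343]
142 [318 319 320 321 322 326 327 328 329 330 331 332]
148 [318 319 320 321 322 323 326 327 328 329 330 331 332 340]
154 [318 319 320 321 322 323 324 325 326 327 328 329 330 331 332]
160 [318 319 320 321 322 323 324 325 326 329 330 331 332 333 334]
timer [ 0.4269 -0.0162  0.019 ]<stdin>:8: RuntimeWarning: Mean of empty slice.
  ret = ret.dtype.type(ret / rcount)
<stdin>:9: RuntimeWarning: Mean of empty slice.
<stdin>:10: RuntimeWarning: Mean of empty slice.
```

Call:
drive_tool(
  moves=[
    {"x":5,"y":-5,"z":20,"rx":-0.12,"ry":0,"rz":0,"fingers":0.3},
    {"x":10,"y":-10,"z":50,"rx":-0.24,"ry":0,"rz":0,"fingers":0.3},
    {"x":15,"y":-15,"z":80,"rx":-0.36,"ry":0,"rz":0,"fingers":0.3},
    {"x":20,"y":-20,"z":110,"rx":-0.48,"ry":0,"rz":0,"fingers":0.3},
    {"x":25,"y":-25,"z":140,"rx":-0.6,"ry":0,"rz":0,"fingers":0.3},
    {"x":28,"y":-25,"z":165,"rx":-0.6,"ry":0,"rz":0,"fingers":0.3},
    {"x":28,"y":-25,"z":186,"rx":-0.6,"ry":0,"rz":0,"fingers":0.3},
    {"x":28,"y":-25,"z":186,"rx":-0.6,"ry":0,"rz":0,"fingers":0.3},
  ],
)

```text
time_s: 3.5
tool_pos: [0.4353, 0.1335, 0.1306]
tool_rot: [156.3, 2.7, 96.1]
force: [-0.7, 2.7, 0.8]
grip_width: 0.0307
grasp_force: 0.0
```

```bash
python3 - <<'E'
from h import *
ob=sensors.get_obs();print(ob['qpos'],ob['tool_pos'],ob['tool_rot'],ob['grip_width'],ob['force'])
s=cam('scene');d=cam('side');w=cam('wrist')
f=lambda c,x,y,w,h:cv2.resize(c['image'][y:y+h,x:x+w,::-1],(400,300),interpolation=cv2.INTER_CUBIC)
o=np.vstack([np.hstack([f(s,230,185,120,90),f(d,225,170,160,120)]),np.hstack([f(w,0,0,640,400),f(w,240,0,320,240)])])
cv2.imwrite('pics/crop2.png',o)
print([proj(c,[.454,.131,.116]) for c in(s,d,w)])
E
```

```text
[ -7.97777817 -17.1240816  -18.66225246 133.94796523   7.88275632
  41.13919031 -25.19752361] [0.43529751 0.133506   0.13060622] [156.25111208   2.722512    96.09299073] 0.030660437047659264 [-0.67361209  2.73437064  0.75806109]
[(np.float64(298.0882021709966), np.float64(246.53140003252912)), (np.float64(330.7783365160675), np.float64(233.08031394708416)), (np.float64(352.76109446845635), np.float64(237.64619742036913))]
```

View pics/crop2.png

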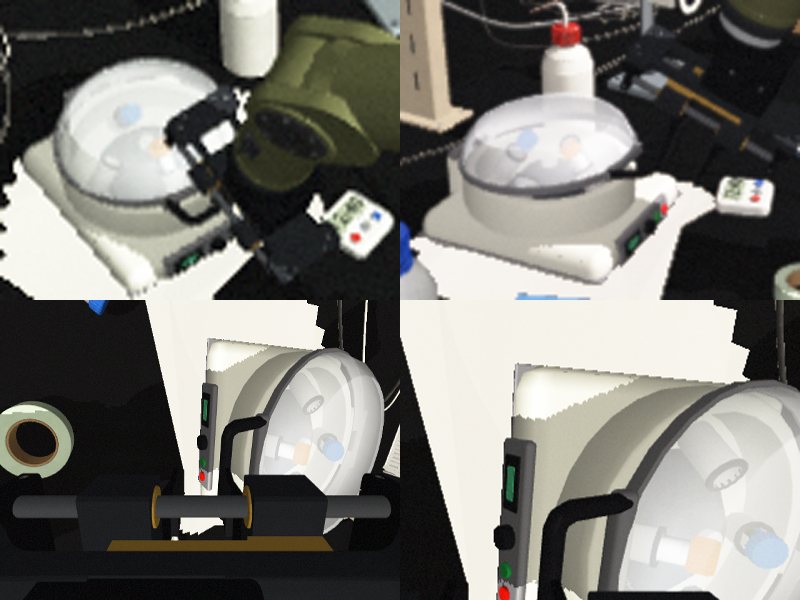

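The arm stopped at the joint 2 limit: tilt 24°, with the bar about 21 mm ahead of the TCP and 11 mm towards the far finger. I'll back off to a reachable pose with less tilt.

Call:
drive_tool(
  moves=[
    {"x":0,"y":8,"z":-16,"rx":0.06,"ry":0,"rz":0,"fingers":0.3},
    {"x":0,"y":16,"z":-16,"rx":0.12,"ry":0,"rz":0,"fingers":0.3},
    {"x":0,"y":16,"z":-16,"rx":0.12,"ry":0,"rz":0,"fingers":0.3},
  ],
)

```text
time_s: 4.03
tool_pos: [0.4462, 0.132, 0.1535]
tool_rot: [163.1, 3.2, 95.6]
force: [0.2, 0.2, -0.4]
grip_width: 0.0306
grasp_force: 0.0
```

```bash
cat >> h.py <<'E'
def st():
    ob=sensors.get_obs();p=ob['tool_pos'];R=Ro.from_euler('xyz',ob['tool_rot'],degrees=True).as_matrix()
    print('t',round(ob['time_s'],2),'p',p.round(4),'rpy',ob['tool_rot'].round(1),'w',round(ob['grip_width'],4),'gf',round(ob['grasp_force'],1),'F',ob['force'].round(1),'q',ob['qpos'].round(0)); return p,R
def delta(p,R,tp,tR):
    print('shift mm',(R.T@(np.array(tp)-p)*1000).round(1),'rotvec',Ro.from_matrix(R.T@tR).as_rotvec().round(3))
E
python3 - <<'E'
from h import *
p,R=st(); print(R.round(2)); b=np.array([.454,.131,.116]); print('bar in tool mm',(R.T@(b-p)*1000).round(1))
E
```

```text
t 4.03 p [0.4462 0.132  0.1535] rpy [163.1   3.2  95.6] w 0.0306 gf 0.0 F [ 0.2  0.2 -0.4] q [ -6. -12. -18. 126.   6.  51. -21.]
[[-0.1   0.95  0.3 ]
 [ 0.99  0.11 -0.02]
 [-0.06  0.29 -0.96]]
bar in tool mm [ 0.3 -3.6 38.1]
```

Call:
drive_tool(
  moves=[
    {"x":0,"y":-3,"z":15,"rx":0,"ry":0,"rz":0,"fingers":0.3},
    {"x":0,"y":-3,"z":30,"rx":0,"ry":0,"rz":0,"fingers":0.3},
    {"x":0,"y":-3,"z":42,"rx":0,"ry":0,"rz":0,"fingers":0.3},
    {"x":0,"y":-3,"z":42,"rx":0,"ry":0,"rz":0,"fingers":0.3},
  ],
)

```text
time_s: 4.53
tool_pos: [0.4515, 0.1318, 0.1086]
tool_rot: [163.4, 3.3, 96.0]
force: [-0.6, 0.5, 0.1]
grip_width: 0.0307
grasp_force: 0.0
```

Call:
drive_tool(
  force=12,
  moves=[
    {"x":0,"y":0,"z":0,"rx":0,"ry":0,"rz":0,"fingers":1},
    {"x":0,"y":0,"z":0,"rx":0,"ry":0,"rz":0,"fingers":1},
    {"x":0,"y":0,"z":0,"rx":0,"ry":0,"rz":0,"fingers":1},
    {"x":0,"y":0,"z":0,"rx":0,"ry":0,"rz":0,"fingers":1},
  ],
)

```text
time_s: 5.03
tool_pos: [0.4577, 0.1332, 0.1139]
tool_rot: [162.5, 3.2, 95.9]
force: [13.2, -0.6, -3.9]
grip_width: 0.0099
grasp_force: 12.0
```

```bash
python3 - <<'E'
from h import *
p,R=st()
E
```

```text
t 5.03 p [0.4577 0.1332 0.1139] rpy [162.5   3.2  95.9] w 0.0099 gf 12.0 F [13.2 -0.6 -3.9] q [ -6.  -8. -19. 128.   8.  45. -23.]
```

```bash
python3 - <<'E'
from h import *
p,R=st(); y=np.radians(6); a0=np.arcsin(.029/.246)
for i in range(1,19):
    a=a0+(np.radians(80.6)-a0)*i/18
    h=.246*(np.cos(a0)-np.cos(a)); v=.246*(np.sin(a)-np.sin(a0))
    print((R.T@np.array([h*np.cos(y),h*np.sin(y),v])*1000).round().astype(int).tolist())
E
```

```text
t 5.03 p [0.4577 0.1332 0.1139] rpy [162.5   3.2  95.9] w 0.0099 gf 12.0 F [13.2 -0.6 -3.9] q [ -6.  -8. -19. 128.   8.  45. -23.]
[-1, 8, -16]
[-2, 17, -31]
[-3, 27, -45]
[-4, 38, -59]
[-5, 50, -72]
[-5, 62, -84]
[-6, 76, -95]
[-7, 90, -105]
[-8, 106, -114]
[-8, 121, -122]
[-9, 138, -129]
[-9, 154, -135]
[-10, 171, -139]
[-10, 189, -142]
[-11, 206, -144]
[-11, 224, -145]
[-11, 241, -144]
[-12, 259, -142]
```

Call:
drive_tool(
  moves=[
    {"x":-1,"y":8,"z":-16,"rx":0,"ry":0,"rz":0,"fingers":1},
    {"x":-2,"y":17,"z":-31,"rx":0,"ry":0,"rz":0,"fingers":1},
    {"x":-3,"y":27,"z":-45,"rx":0,"ry":0,"rz":0,"fingers":1},
    {"x":-4,"y":38,"z":-59,"rx":0,"ry":0,"rz":0,"fingers":1},
    {"x":-5,"y":50,"z":-72,"rx":0,"ry":0,"rz":0,"fingers":1},
    {"x":-5,"y":62,"z":-84,"rx":0,"ry":0,"rz":0,"fingers":1},
    {"x":-6,"y":76,"z":-95,"rx":0,"ry":0,"rz":0,"fingers":1},
    {"x":-7,"y":90,"z":-105,"rx":0,"ry":0,"rz":0,"fingers":1},
    {"x":-7,"y":90,"z":-105,"rx":0,"ry":0,"rz":0,"fingers":1},
  ],
)

```text
time_s: 6.15
tool_pos: [0.5105, 0.1376, 0.2382]
tool_rot: [163.0, 3.3, 95.8]
force: [8.4, 0.1, -5.2]
grip_width: 0.0097
grasp_force: 12.0
```

```bash
python3 - <<'E'
from h import *
p,R=st()
E
```

```text
t 6.15 p [0.5105 0.1376 0.2382] rpy [163.    3.3  95.8] w 0.0097 gf 12.0 F [ 8.4  0.1 -5.2] q [ -5.  -8. -17. 112.   6.  60. -18.]
```

Call:
drive_tool(
  moves=[
    {"x":-1,"y":16,"z":-9,"rx":0,"ry":0,"rz":0,"fingers":1},
    {"x":-1,"y":31,"z":-17,"rx":0,"ry":0,"rz":0,"fingers":1},
    {"x":-2,"y":48,"z":-24,"rx":0,"ry":0,"rz":0,"fingers":1},
    {"x":-2,"y":64,"z":-30,"rx":0,"ry":0,"rz":0,"fingers":1},
    {"x":-3,"y":81,"z":-34,"rx":0,"ry":0,"rz":0,"fingers":1},
    {"x":-3,"y":99,"z":-37,"rx":0,"ry":0,"rz":0,"fingers":1},
    {"x":-4,"y":116,"z":-39,"rx":0,"ry":0,"rz":0,"fingers":1},
    {"x":-4,"y":134,"z":-40,"rx":0,"ry":0,"rz":0,"fingers":1},
    {"x":-4,"y":151,"z":-39,"rx":0,"ry":0,"rz":0,"fingers":1},
    {"x":-5,"y":169,"z":-37,"rx":0,"ry":0,"rz":0,"fingers":1},
    {"x":-5,"y":176,"z":-36,"rx":0,"ry":0,"rz":0,"fingers":1},
    {"x":-5,"y":176,"z":-36,"rx":0,"ry":0,"rz":0,"fingers":1},
    {"x":-5,"y":176,"z":-36,"rx":0,"ry":0,"rz":0,"fingers":1},
  ],
)

```text
time_s: 7.78
tool_pos: [0.6596, 0.1519, 0.3209]
tool_rot: [164.0, 3.5, 95.8]
force: [-20.0, -7.4, 6.7]
grip_width: 0.0097
grasp_force: 12.0
```

```bash
python3 - <<'E'
from h import *
p,R=st()
E
```

```text
t 7.78 p [0.6596 0.1519 0.3209] rpy [164.    3.5  95.8] w 0.0097 gf 12.0 F [-20.   -7.4   6.7] q [ -5.   9. -15.  86.  10.  71. -16.]
```

Call:
drive_tool(
  moves=[
    {"x":0,"y":0,"z":0,"rx":0,"ry":0,"rz":0,"fingers":0.3},
    {"x":0,"y":0,"z":0,"rx":0,"ry":0,"rz":0,"fingers":0.3},
    {"x":0,"y":0,"z":-20,"rx":0,"ry":0,"rz":0,"fingers":0.3},
    {"x":0,"y":0,"z":-45,"rx":0,"ry":0,"rz":0,"fingers":0.3},
    {"x":0,"y":0,"z":-75,"rx":0,"ry":0,"rz":0,"fingers":0.3},
    {"x":0,"y":-40,"z":-75,"rx":0,"ry":0,"rz":-0.15,"fingers":0.1},
    {"x":0,"y":-80,"z":-70,"rx":0,"ry":0,"rz":-0.3,"fingers":0.1},
    {"x":0,"y":-130,"z":-65,"rx":0,"ry":0,"rz":-0.48,"fingers":0.1},
    {"x":0,"y":-170,"z":-60,"rx":0,"ry":0,"rz":-0.66,"fingers":0.1},
    {"x":0,"y":-170,"z":-60,"rx":0,"ry":0,"rz":-0.84,"fingers":0.1},
    {"x":0,"y":-170,"z":-60,"rx":0,"ry":0,"rz":-1.02,"fingers":0.1},
    {"x":0,"y":-170,"z":-60,"rx":0,"ry":0,"rz":-1.2,"fingers":0.1},
    {"x":0,"y":-170,"z":-60,"rx":0,"ry":0,"rz":-1.38,"fingers":0.1},
    {"x":0,"y":-170,"z":-60,"rx":0,"ry":0,"rz":-1.52,"fingers":0.1},
    {"x":0,"y":-170,"z":-60,"rx":0,"ry":0,"rz":-1.52,"fingers":0.1},
  ],
)

```text
time_s: 9.65
tool_pos: [0.4864, 0.1371, 0.3327]
tool_rot: [-177.5, 17.1, -176.2]
force: [0.1, 0.9, 0.1]
grip_width: 0.0394
grasp_force: 0.0
```

```bash
python3 - <<'E'
from h import *
p,R=st(); print(R.round(2))
s=cam('scene');d=cam('side');w=cam('wrist')
cv2.imwrite('pics/w3.png',w['image'][:,:,::-1]);cv2.imwrite('pics/s3.png',s['image'][:,:,::-1]);cv2.imwrite('pics/d3.png',d['image'][:,:,::-1])
f=lambda c,x,y,w,h:cv2.resize(c['image'][y:y+h,x:x+w,::-1],(400,300),interpolation=cv2.INTER_CUBIC)
o=np.vstack([np.hstack([f(s,230,185,120,90),f(d,235,170,120,90)]),np.hstack([f(w,0,0,640,400),f(w,240,60,200,150)])])
cv2.imwrite('pics/crop3.png',o)
print([proj(c,[.623,.153,.108]) for c in(s,d,w)])
E
```

```text
t 9.65 p [0.4864 0.1371 0.3327] rpy [-177.5   17.1 -176.2] w 0.0394 gf 0.0 F [0.1 0.9 0.1] q [-11. -13. -11. 106.   6.  71.  70.]
[[-0.95 -0.05  0.3 ]
 [-0.06  1.   -0.02]
 [-0.29 -0.04 -0.96]]
[(np.float64(268.46667889100706), np.float64(218.8802137583751)), (np.float64(274.3555983573181), np.float64(225.01658461918552)), (np.float64(336.821794249761), np.float64(209.859118068759))]
```

View pics/crop3.png

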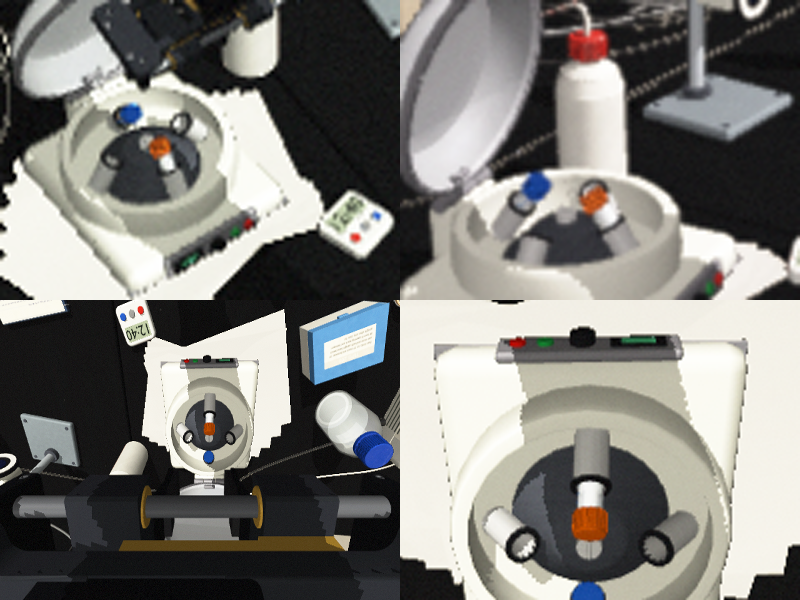

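The lid is open and both caps are clearly visible. The blue cap is near (268,219) in the scene view, (275,225) in the side view and (335,210) in the wrist view. I'll triangulate them with masks.

```bash
python3 - <<'E'
from h import *
np.set_printoptions(precision=4,suppress=True)
p,R=st()
C={n:cam(n) for n in('scene','side','wrist')}
def find(c,lo,hi,box):
    x0,y0,x1,y1=box;h=cv2.cvtColor(c['image'],cv2.COLOR_RGB2HSV)[y0:y1,x0:x1]
    m=((h[...,0]>=lo)&(h[...,0]<=hi)&(h[...,1]>110)&(h[...,2]>60)).astype(np.uint8)
    n,l,s,ce=cv2.connectedComponentsWithStats(m);i=1+np.argmax(s[1:,4]);return ce[i]+[x0,y0],s[i]
box=dict(scene=(255,205,295,245),side=(260,210,310,240),wrist=(310,180,360,235))
P={}
for nm,lo,hi in(('blue',100,125),('orange',3,20)):
    rs=[]
    for n in C:
        q,s=find(C[n],lo,hi,box[n]);print(nm,n,q,s);rs.append(ray(C[n],*q))
    P[nm]=tri(*rs);P2=tri(*rs[:2]);print(nm,P[nm],P2[0])
b,o=P['blue'][0],P['orange'][0];v=b-o;print('dist',np.linalg.norm(v[:2]),'yaw',np.degrees(np.arctan2(v[1],v[0])),'spindle',(b+o)/2)
E
```

```text
t 9.8 p [0.4862 0.1367 0.3317] rpy [-177.5   17.  -176.2] w 0.0391 gf 0.0 F [-0.4  0.7  0.1] q [-11. -13. -11. 106.   6.  71.  70.]
blue scene [268.6452 218.8065] [10 11  8  6 31]
blue side [275.451  225.3922] [12 11  8  9 51]
blue wrist [333.7731 209.3056] [ 16  21  17  17 216]
blue (array([0.6235, 0.1496, 0.1053]), [np.float64(2.2849348197530075), np.float64(1.3443060196696512), np.float64(1.1636223425474974)]) [0.6215 0.152  0.1076]
orange scene [277.4848 228.697 ] [20 21  7  7 33]
orange side [292.7021 229.766 ] [29 16  8  9 47]
orange wrist [335. 180.] [20  0 11  1 11]
orange (array([0.5707, 0.1459, 0.105 ]), [np.float64(2.2620384485544816), np.float64(4.307877172290873), np.float64(6.079027822567934)]) [0.5661 0.1474 0.1057]
dist 0.052978936947422554 yaw 3.971866399219606 spindle [0.5971 0.1478 0.1052]
```

```bash
cat >> h.py <<'E'
def tR(tilt,yaw):
    t,y=np.radians([tilt,yaw]); u=np.array([np.cos(y),np.sin(y),0]); z=np.sin(t)*u-np.cos(t)*np.array([0,0,1.]); Y=np.array([-np.sin(y),np.cos(y),0]); return np.c_[np.cross(Y,z),Y,z]
E
python3 - <<'E'
from h import *
p,R=st(); T=tR(25,4); cap=np.array([.6225,.15,.108])
for b in(70,): delta(p,R,cap+T[:,2]*(.009-b/1000),T)
E
```

```text
t 9.95 p [0.4861 0.1364 0.3311] rpy [-177.5   16.9 -176.2] w 0.039 gf 0.0 F [ 0.2  0.1 -0.1] q [-11. -13. -11. 106.   6.  71.  70.]
shift mm [-57.5  12.9 192.5] rotvec [-0.045 -0.141  0.   ]
```

Call:
drive_tool(
  moves=[
    {"x":-10,"y":2,"z":30,"rx":-0.01,"ry":-0.03,"rz":0,"fingers":0},
    {"x":-18,"y":4,"z":65,"rx":-0.02,"ry":-0.06,"rz":0,"fingers":0},
    {"x":-30,"y":7,"z":100,"rx":-0.03,"ry":-0.09,"rz":0,"fingers":0},
    {"x":-40,"y":10,"z":140,"rx":-0.04,"ry":-0.12,"rz":0,"fingers":0},
    {"x":-50,"y":12,"z":170,"rx":-0.045,"ry":-0.14,"rz":0,"fingers":0},
    {"x":-57,"y":13,"z":192,"rx":-0.045,"ry":-0.14,"rz":0,"fingers":0},
    {"x":-57,"y":13,"z":192,"rx":-0.045,"ry":-0.14,"rz":0,"fingers":0},
    {"x":-57,"y":13,"z":192,"rx":-0.045,"ry":-0.14,"rz":0,"fingers":0},
  ],
)

```text
time_s: 10.95
tool_pos: [0.5962, 0.1485, 0.1642]
tool_rot: [-180.0, 25.0, -175.9]
force: [-0.2, 0.0, 1.6]
grip_width: 0.0436
grasp_force: 0.0
```

```bash
python3 - <<'E'
from h import *
p,R=st(); T=tR(25,4); cap=np.array([.6225,.15,.108])
w=cam('wrist','w4.png'); print('cap proj',proj(w,cap),'TCP proj',proj(w,p),'grasp axis', proj(w,p+R[:,2]*.05))
h=cv2.cvtColor(w['image'],cv2.COLOR_RGB2HSV);m=((h[...,0]>=100)&(h[...,0]<=125)&(h[...,1]>110)&(h[...,2]>60)).astype(np.uint8)
n,l,s,ce=cv2.connectedComponentsWithStats(m)
for i in range(1,n):
    if s[i,4]>40: print(ce[i],s[i])
delta(p,R,cap+T[:,2]*.009,T)
E
```

```text
t 10.95 p [0.5962 0.1485 0.1642] rpy [-180.    25.  -175.9] w 0.0436 gf 0.0 F [-0.2  0.   1.6] q [-10.   1. -10. 115.  11.  40.  67.]
cap proj (np.float64(323.3995497737215), np.float64(210.424517797346)) TCP proj (np.float64(324.30216587440776), np.float64(249.00972494864766)) grasp axis (np.float64(323.9323090133745), np.float64(216.11233949295482))
[321.46987952 209.19277108] [306 194  32  32 747]
shift mm [-0.1 -0.3 71.1] rotvec [ 0.    -0.001  0.001]
```

View pics/w4.png

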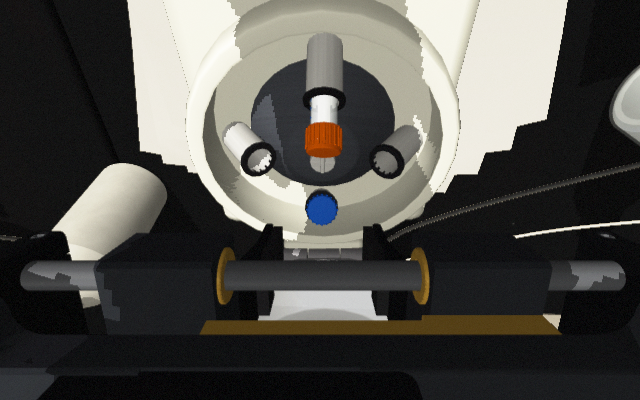

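The blue cap is at (321,209), between the fingers and within 2 px of the prediction. Going in.

Call:
drive_tool(
  moves=[
    {"x":0,"y":-1,"z":20,"rx":0,"ry":0,"rz":0,"fingers":0},
    {"x":0,"y":-1,"z":40,"rx":0,"ry":0,"rz":0,"fingers":0},
    {"x":0,"y":-1,"z":58,"rx":0,"ry":0,"rz":0,"fingers":0},
    {"x":0,"y":-1,"z":71,"rx":0,"ry":0,"rz":0,"fingers":0},
    {"x":0,"y":-1,"z":71,"rx":0,"ry":0,"rz":0,"fingers":0},
  ],
)

```text
time_s: 11.62
tool_pos: [0.6256, 0.1492, 0.098]
tool_rot: [-179.9, 24.8, -175.9]
force: [-0.2, 0.2, 0.5]
grip_width: 0.0438
grasp_force: 0.0
```

Call:
drive_tool(
  force=15,
  moves=[
    {"x":0,"y":0,"z":0,"rx":0,"ry":0,"rz":0,"fingers":1},
    {"x":0,"y":0,"z":0,"rx":0,"ry":0,"rz":0,"fingers":1},
    {"x":0,"y":0,"z":0,"rx":0,"ry":0,"rz":0,"fingers":1},
    {"x":0,"y":0,"z":0,"rx":0,"ry":0,"rz":0,"fingers":1},
    {"x":0,"y":0,"z":0,"rx":0,"ry":0,"rz":0,"fingers":1},
  ],
)

```text
time_s: 12.25
tool_pos: [0.6262, 0.1495, 0.0993]
tool_rot: [-180.0, 25.0, -175.9]
force: [-0.1, 1.1, 1.6]
grip_width: 0.02
grasp_force: 15.0
```

```bash
python3 - <<'E'
from h import *
p,R=st()
a=np.radians(35);y=np.radians(4);ax=np.array([-np.sin(a)*np.cos(y),-np.sin(a)*np.sin(y),np.cos(a)])
print('axis in tool',(R.T@ax*100).round(1))
E
```

```text
t 12.25 p [0.6262 0.1495 0.0993] rpy [-180.    25.  -175.9] w 0.02 gf 15.0 F [-0.1  1.1  1.6] q [-10.   9. -10. 115.  15.  33.  64.]
axis in tool [ 17.4   0.1 -98.5]
```

Call:
drive_tool(
  moves=[
    {"x":1.7,"y":0,"z":-10,"rx":0,"ry":0,"rz":0,"fingers":1},
    {"x":3.5,"y":0,"z":-20,"rx":0,"ry":0,"rz":0,"fingers":1},
    {"x":5.2,"y":0,"z":-30,"rx":0,"ry":0,"rz":0,"fingers":1},
    {"x":7,"y":0,"z":-40,"rx":0,"ry":0,"rz":0,"fingers":1},
    {"x":8.7,"y":0,"z":-50,"rx":0,"ry":0,"rz":0,"fingers":1},
    {"x":10.5,"y":0,"z":-60,"rx":0,"ry":0,"rz":0,"fingers":1},
    {"x":12,"y":0,"z":-80,"rx":0,"ry":0,"rz":0,"fingers":1},
    {"x":12,"y":0,"z":-105,"rx":0,"ry":0,"rz":0,"fingers":1},
    {"x":12,"y":0,"z":-130,"rx":0,"ry":0,"rz":0,"fingers":1},
    {"x":12,"y":0,"z":-130,"rx":0,"ry":0,"rz":0,"fingers":1},
  ],
)

```text
time_s: 13.5
tool_pos: [0.5612, 0.1454, 0.2144]
tool_rot: [180.0, 25.2, -175.9]
force: [0.4, -0.3, -0.0]
grip_width: 0.0203
grasp_force: 15.0
```

```bash
python3 - <<'E'
from h import *
p,R=st()
S,d,w=cam('scene'),cam('side'),cam('wrist')
cv2.imwrite('pics/s5.png',S['image'][:,:,::-1]);cv2.imwrite('pics/d5.png',d['image'][:,:,::-1])
f=lambda c,x,y,w,h:cv2.resize(c['image'][y:y+h,x:x+w,::-1],(400,300),interpolation=cv2.INTER_CUBIC)
u=[list(map(int,proj(c,p))) for c in(S,d)];print(u)
o=np.vstack([np.hstack([f(S,u[0][0]-50,u[0][1]-37,100,75),f(d,u[1][0]-50,u[1][1]-25,100,75)]),np.hstack([f(w,0,0,640,400),f(w,240,130,160,120)])])
cv2.imwrite('pics/crop5.png',o)
E
```

```text
t 13.5 p [0.5612 0.1454 0.2144] rpy [ 180.    25.2 -175.9] w 0.0203 gf 15.0 F [ 0.4 -0.3 -0. ] q [-10.  -6. -11. 116.   8.  46.  68.]
[[276, 209], [292, 193]]
```

View pics/crop5.png

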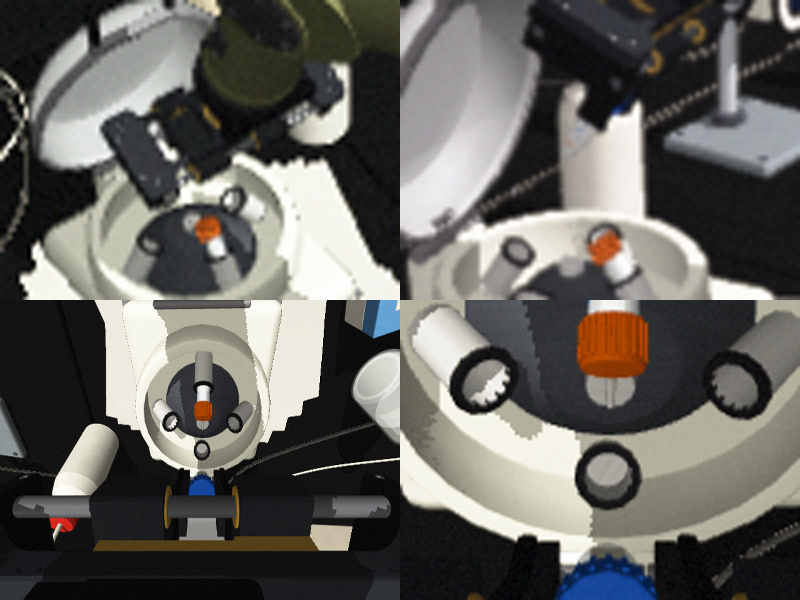

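The tube is held and its sleeve is empty; the orange tube is still seated. Next I'll compute the move to a standoff in front of the focus.

```bash
cat >> h.py <<'E'
CONE=np.array([-.009,0,.0422])
E
python3 - <<'E'
from h import *
p,R=st(); psi=-7; T=tR(-10,psi); y=np.radians(psi); lx=np.array([np.cos(y),np.sin(y),0])
L=np.array([.6396,-.2727,.1543])
for back in(.16,):
    c=L-lx*back; delta(p,R,c-T@CONE,T); print(c-T@CONE)
E
```

```text
t 13.65 p [0.5601 0.1445 0.2107] rpy [-180.    24.8 -175.9] w 0.0202 gf 15.0 F [ 0.2  0.7 -1. ] q [-10.  -6. -11. 116.   8.  46.  68.]
shift mm [ 104.4 -390.8  -33.4] rotvec [0.025 0.606 0.194]
[ 0.47926874 -0.2530138   0.19742172]
```

Call:
drive_tool(
  moves=[
    {"x":5,"y":-10,"z":-20,"rx":0,"ry":0.02,"rz":0,"fingers":1},
    {"x":12,"y":-30,"z":-30,"rx":0,"ry":0.06,"rz":0.02,"fingers":1},
    {"x":20,"y":-55,"z":-33,"rx":0,"ry":0.1,"rz":0.03,"fingers":1},
    {"x":30,"y":-85,"z":-33,"rx":0,"ry":0.15,"rz":0.05,"fingers":1},
    {"x":38,"y":-115,"z":-33,"rx":0.005,"ry":0.2,"rz":0.06,"fingers":1},
    {"x":46,"y":-145,"z":-33,"rx":0.01,"ry":0.25,"rz":0.08,"fingers":1},
    {"x":54,"y":-180,"z":-33,"rx":0.01,"ry":0.3,"rz":0.1,"fingers":1},
    {"x":62,"y":-215,"z":-33,"rx":0.015,"ry":0.35,"rz":0.12,"fingers":1},
    {"x":70,"y":-250,"z":-33,"rx":0.015,"ry":0.4,"rz":0.13,"fingers":1},
    {"x":78,"y":-285,"z":-33,"rx":0.02,"ry":0.45,"rz":0.15,"fingers":1},
    {"x":86,"y":-315,"z":-33,"rx":0.02,"ry":0.5,"rz":0.16,"fingers":1},
    {"x":94,"y":-345,"z":-33,"rx":0.025,"ry":0.55,"rz":0.18,"fingers":1},
    {"x":100,"y":-370,"z":-33,"rx":0.025,"ry":0.59,"rz":0.19,"fingers":1},
    {"x":104,"y":-385,"z":-33,"rx":0.025,"ry":0.606,"rz":0.194,"fingers":1},
    {"x":104,"y":-391,"z":-33,"rx":0.025,"ry":0.606,"rz":0.194,"fingers":1},
    {"x":104,"y":-391,"z":-33,"rx":0.025,"ry":0.606,"rz":0.194,"fingers":1},
    {"x":104,"y":-391,"z":-33,"rx":0.025,"ry":0.606,"rz":0.194,"fingers":1},
  ],
)

```text
time_s: 15.78
tool_pos: [0.4806, -0.2518, 0.1983]
tool_rot: [180.0, -9.9, 173.1]
force: [-0.7, -1.1, -0.5]
grip_width: 0.0204
grasp_force: 15.0
```

```bash
python3 - <<'E'
from h import *
p,R=st()
S,d,w=cam('scene'),cam('side'),cam('wrist')
for n,c in zip('sdw',(S,d,w)): cv2.imwrite(f'pics/{n}6.png',c['image'][:,:,::-1])
f=lambda c,x,y,w,h:cv2.resize(c['image'][y:y+h,x:x+w,::-1],(400,300),interpolation=cv2.INTER_CUBIC)
o=np.vstack([np.hstack([f(S,320,125,100,75),f(d,290,130,100,75)]),np.hstack([f(w,0,0,640,400),f(w,240,100,160,120)])])
cv2.imwrite('pics/crop6.png',o)
c=p+R@CONE;print('cone',c,'axis',(R@[.174,0,-.985]).round(3))
for n,k in zip('sdw',(S,d,w)):print(n,proj(k,c),proj(k,c-R@np.array([.174,0,-.985])*.01),proj(k,c+R@np.array([.174,0,-.985])*.052),proj(k,[.6396,-.2727,.1543]))
E
```

```text
t 15.78 p [ 0.4806 -0.2518  0.1983] rpy [180.   -9.9 173.1] w 0.0204 gf 15.0 F [-0.7 -1.1 -0.5] q [ 10.  14.  15.  94.  -1.  82. 108.]
cone [ 0.48223497 -0.25200252  0.155195  ] axis [-0.003 -0.     1.   ]
s (np.float64(383.1308705768158), np.float64(188.88005215725175)) (np.float64(382.8648462177163), np.float64(190.75325090337208)) (np.float64(384.5510451424839), np.float64(178.8799558326639)) (np.float64(362.07381637181896), np.float64(162.1375110788843))
d (np.float64(379.0450303565902), np.float64(174.7791183950628)) (np.float64(378.90234602380445), np.float64(177.5703134665739)) (np.float64(379.80021467201226), np.float64(160.00618083327436)) (np.float64(340.6927404048316), np.float64(166.1606824599986))
w (np.float64(324.4080962178068), np.float64(233.5135428086935)) (np.float64(324.3288285648959), np.float64(230.16575210202922)) (np.float64(324.9784113119455), np.float64(257.6002351972148)) (np.float64(322.033099470972), np.float64(451.6453323357614))
```

View pics/crop6.png

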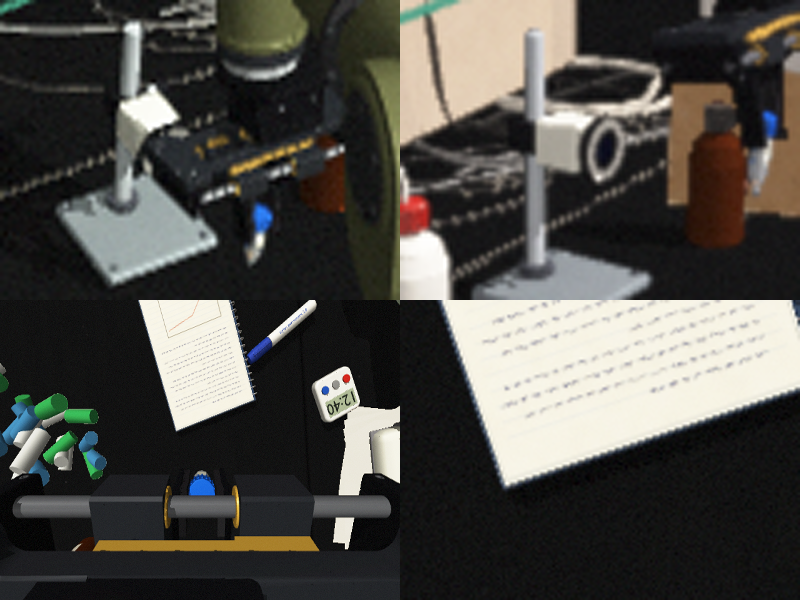

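I've used all ten pictures, so from here I measure numerically. In the last view the tube is in the gripper in front of the lens, near (379,175) in the side view, and possibly leaning. I'll check the lean by differencing against the first images.

```bash
python3 - <<'E'
from h import *
for n,x0,x1,y0,y1 in(('s',374,396,172,198),('d',366,394,150,186)):
    a=cv2.imread('pics/'+('scene0' if n=='s' else 'side0')+'.png').astype(int);b=cv2.imread(f'pics/{n}6.png').astype(int)
    df=np.abs(a-b).max(2);h=cv2.cvtColor(b.astype(np.uint8),cv2.COLOR_BGR2HSV)
    print(n,'cols',x0)
    for y in range(y0,y1):
        s=''
        for x in range(x0,x1):
            H,Sx,V=h[y,x]
            s+='.' if df[y,x]<25 else ('B' if 100<=H<=125 and Sx>110 and V>60 else ('#' if V<60 else 'w'))
        print(y,s)
E
```

```text
s cols 374
172 wwwwww######..........
173 wwwwww#..##...........
174 w#....................
175 .........#B...........
176 .........BBBB.........
177 .........BBBBB........
178 .........BBBBB........
179 .........BBBBB#.......
180 .........BBBBB........
181 .........wBBBB........
182 .........wBBB.........
183 .........wwww.........
184 .........wwww.........
185 .........www#.........
186 .......wwwww..........
187 .......wwwww..........
188 .......wwww#..........
189 .......#www...........
190 ........ww............
191 ........#.............
192 ......................
193 ......................
194 ......................
195 ......................
196 ......................
197 ......................
d cols 366
150 ####################........
151 .....w##############........
152 .......#############........
153 .......#############........
154 .......#############........
155 .......#############........
156 ..www...############........
157 ........#######B####........
158 ........######BBBB##........
159 ........######BBBBB#........
160 ........#######BBBB#........
161 ........w######BBBB#........
162 .........######BBB##w.......
163 ......w..######BBB###.......
164 ....wwww.######www###.......
165 ...wwwwww######ww...........
166 ...wwwwww.#####www..........
167 ......www..#wwwww...........
168 ......wwww.wwwwww...........
169 .....wwwww.wwwwww...........
170 .....wwwww.wwwwww...........
171 .....wwwww.wwwww............
172 ........ww.wwwww............
173 ........ww.wwwww............
174 .......www.wwwww............
175 .......wwwwwwww.............
176 .......wwww.ww..............
177 .......wwww.ww..............
178 .......www..ww..............
179 .......www..................
180 .......www..................
181 ........ww..................
182 ........ww..................
183 .......www..................
184 .......wwww.................
185 .......www..................
```

```bash
python3 - <<'E'
from h import *
b=cv2.imread('pics/w6.png');h=cv2.cvtColor(b,cv2.COLOR_BGR2HSV)
for y in range(218,274):
    s=''
    for x in range(284,364):
        H,Sx,V=map(int,h[y,x])
        s+='#' if V<45 else ('B' if 95<=H<=125 and Sx>110 else ('o' if Sx>70 else 'w'))
    print(y,s)
E
```

```text
218 ################################################################################
219 ################################################################################
220 ################################################################################
221 ################################################################################
222 ################################################################################
223 ################################################################################
224 ################################################################################
225 ################################################################################
226 ################################################################################
227 ###################################wwwwww#######################################
228 ################################wwwwwwwwwwwww###################################
229 ###############################wwwwwwwwwwwwwww##################################
230 ##############################wwwwwwwwwwwwwwwww#############################
[... 2959 characters left out ...]
wwwwwwwwwwwwwwwwwwww
266 wwwwwwwwwwwwwwwwwwwwwwwwwwwwwwwwwwwwwwwwwwwwwwwwwwwwwwwwwwwwwwwwwwwwwwwwwwwwwwww
267 wwwwwwwwwwwwwwwwwwwwwwwwwwwwwwwwwwwwwwwwwwwwwwwwwwwwwwwwwwwwwwwwwwwwwwwwwwwwwwww
268 wwwwwwwwwwwwwwwwwwwwwwwwwwwwwwwwwwwwwwwwwwwwwwwwwwwwwwwwwwwwwwwwwwwwwwwwwwwwwwww
269 wwwwwwwwwwwwwwwwwwwwwwwwwwwwwwwwwwwwwwwwwwwwwwwwwwwwwwwwwwwwwwwwwwwwwwwwwwwwwwww
270 wwwwwwwwwwwwwwwwwwwwwwwwwwwwwwwwwwwwwwwwwwwwwwwwwwwwwwwwwwwwwwwwwwwwwwwwwwwwwwww
271 wwwwwwwwwwwwwwwwwwwwwwwwwwwwwwwwwwwwwwwwwwwwwwwwwwwwwwwwwwwwwwwwwwwwwwwwwwwwwwww
272 wwwwwwwwwwwwwwwwwwwwwwwwwwwwwwwwwwwwwwwwwwwwwwwwwwwwwwwwwwwwwwwwwwwwwwwwwwwwwwww
273 wwwwwwwwwwwwwwwwwwwwwwwwwwwwwwwwwwwwwwwwwwwwwwwwwwwwwwwwwwwwwwwwwwwwwwwwwwwwwwww
```

```bash
cat > fit.py <<'E'
from h import *
from scipy.optimize import least_squares
def geo(v):
    cap=v[:3]/1000; a,b=np.radians(v[3:5]); ax=np.array([np.sin(a),np.sin(b),-1]);ax/=np.linalg.norm(ax); return cap,ax
def disc(k,W,axw,c,r):
    e1=np.cross(axw,[0,1,0]);e1/=np.linalg.norm(e1);e2=np.cross(axw,e1)
    return np.array([proj(k,c+r*(np.cos(t)*e1+np.sin(t)*e2)) for t in np.linspace(0,2*np.pi,48)])
def run(p,R,K,obs):
    def res(v):
        cap,ax=geo(v); A=R@ax; P=lambda z:p+R@(cap+ax*(z-.062))
        r=[]
        for cam_,kind,val,sg in obs:
            k=K[cam_]
            if kind=='tip': q=proj(k,P(0)); r+=[(q[0]-val[0])/sg,(q[1]-val[1])/sg]
            if kind=='cap': q=proj(k,P(.062)); r+=[(q[0]-val[0])/sg,(q[1]-val[1])/sg]
            if kind=='capright': r.append((max(disc(k,None,A,P(z),.011)[:,0].max() for z in(.054,.07))-val)/sg)
            if kind=='barcol': # axis column at image row val[1]
                z=np.linspace(0,.054,28);q=np.array([proj(k,P(t)) for t in z]); r.append((np.interp(-val[1],-q[:,1][::1],q[:,0])-val[0])/sg)
            if kind=='top': r.append((min([disc(k,None,A,P(.02),.0082)[:,1].min(),proj(k,P(.001))[1],disc(k,None,A,P(.01),.0055)[:,1].min()])-val)/sg)
            if kind=='captop': r.append((min(disc(k,None,A,P(z),.011)[:,1].min() for z in(.054,.07))-val)/sg)
        r+=[v[1]/.7,(v[2]+9)/4,v[4]/2.5,(v[3]-10)/15]
        return np.array(r)
    s=least_squares(res,[0,0,-9,10,0]);cap,ax=geo(s.x)
    print('fit capxyz mm, leans deg',s.x.round(2),'res',s.fun.round(1),'sd',np.sqrt(np.diag(np.linalg.inv(s.jac.T@s.jac))).round(1))
    cone=p+R@(cap-ax*.052); print('cone world',cone.round(4),'axis world',(R@ax).round(3),'cone tool',((cap-ax*.052)*1000).round(1),'axis tool',ax.round(3)); return cap,ax
E
python3 - <<'E'
from fit import *
p,R=st()
K=dict(s=cam('scene'),d=cam('side'),w=cam('wrist'))
run(p,R,K,[('s','cap',(385.2,178.6),.7),('s','tip',(382.4,191.2),.7),('d','tip',(378.5,178.8),.7),('d','capright',384.9,.7),('d','barcol',(379.6,170),.7),('w','top',227,1),('w','captop',232.5,1)])
E
```

```text
t 15.93 p [ 0.4805 -0.2521  0.1984] rpy [180.   -9.9 173.1] w 0.0206 gf 15.0 F [-0.9  0.9  0. ] q [ 10.  14.  15.  94.  -1.  82. 108.]
fit capxyz mm, leans deg [-0.26 -0.4  -7.27 12.64 -0.82] res [-0.8  0.8  0.  -0.8 -0.4 -1.3 -2.1 -0.9 -0.5 -0.4 -0.6  0.4 -0.3  0.2] sd [0.9 0.7 1.8 1.3 1.8]
cone world [ 0.4843 -0.2522  0.1536] axis world [-0.045 -0.009  0.999] cone tool [-11.4   0.3  43.5] axis tool [ 0.214 -0.014 -0.977]
```

```bash
python3 - <<'E'
from h import *
p,R=st(); psi=-7; T=tR(-13.5,psi); y=np.radians(psi); lx=np.array([np.cos(y),np.sin(y),0])
# ring centre by ellipse on white pixels
for n,c,(x,y_) in(('scene',cam('scene'),(362,162)),('side',cam('side'),(341.5,167))):
    im=cv2.imread(f'pics/{n}0.png');h=cv2.cvtColor(im,cv2.COLOR_BGR2HSV)
    r=11; sub=h[int(y_)-r:int(y_)+r+1,int(x)-r:int(x)+r+1]; dark=(sub[...,2]<80).astype(np.uint8)
    k,l,s,ce=cv2.connectedComponentsWithStats(dark); i=l[r,r]; print(n,'dark comp',s[i],ce[i]+[int(x)-r,int(y_)-r])
L=np.array([.6396,-.2727,.155]); c=np.array([-11.5,0,43.5])/1000
delta(p,R,L-lx*.1-T@c,T)
E
```

```text
t 16.07 p [ 0.4804 -0.2526  0.1983] rpy [180.   -9.9 173.1] w 0.0204 gf 15.0 F [0.1 0.3 0.3] q [ 10.  14.  15.  94.  -1.  82. 108.]
scene dark comp [ 7  8  8  8 44] [361.63636364 162.54545455]
side dark comp [ 9  7  5  9 37] [341. 167.]
shift mm [-58.2  -0.7 -11.9] rotvec [-0.     0.063  0.001]
```

Call:
drive_tool(
  moves=[
    {"x":-10,"y":0,"z":-2,"rx":0,"ry":0.01,"rz":0,"fingers":1},
    {"x":-20,"y":0,"z":-4,"rx":0,"ry":0.02,"rz":0,"fingers":1},
    {"x":-30,"y":0,"z":-6,"rx":0,"ry":0.03,"rz":0,"fingers":1},
    {"x":-40,"y":0,"z":-8,"rx":0,"ry":0.045,"rz":0,"fingers":1},
    {"x":-50,"y":-0.5,"z":-10,"rx":0,"ry":0.055,"rz":0,"fingers":1},
    {"x":-58,"y":-0.5,"z":-12,"rx":0,"ry":0.063,"rz":0,"fingers":1},
    {"x":-58,"y":-0.5,"z":-12,"rx":0,"ry":0.063,"rz":0,"fingers":1},
    {"x":-58,"y":-0.5,"z":-12,"rx":0,"ry":0.063,"rz":0,"fingers":1},
    {"x":-58,"y":-0.5,"z":-12,"rx":0,"ry":0.063,"rz":0,"fingers":1},
  ],
)

```text
time_s: 17.3
tool_pos: [0.5386, -0.2607, 0.2001]
tool_rot: [180.0, -13.5, 173.0]
force: [0.3, -0.5, -0.6]
grip_width: 0.0204
grasp_force: 15.0
```

```bash
python3 - <<'E'
from h import *
p,R=st()
K=dict(s=cam('scene'),d=cam('side'),w=cam('wrist'))
c=p+R@np.array([-.0115,0,.0435]);print('cone pred',c)
for n in 'sd': print(n,proj(K[n],c))
for n in 'sdw': cv2.imwrite(f'pics/{n}7.png',K[n]['image'][:,:,::-1])
for n in 'sd':
    a=cv2.imread('pics/'+('scene0' if n=='s' else 'side0')+'.png').astype(int);b=cv2.imread(f'pics/{n}7.png').astype(int)
    u,v=map(int,proj(K[n],c)); df=np.abs(a-b).max(2);h=cv2.cvtColor(b.astype(np.uint8),cv2.COLOR_BGR2HSV)
    print(n,'cols',u-10)
    for y in range(v-18,v+8):
        s=''
        for x in range(u-10,u+13):
            H,Sx,V=h[y,x]
            s+='.' if df[y,x]<25 else ('B' if 100<=H<=125 and Sx>110 and V>60 else ('#' if V<60 else 'w'))
        print(y,s)
b=cv2.imread('pics/w7.png');h=cv2.cvtColor(b,cv2.COLOR_BGR2HSV)
for y in range(216,244):print(y,''.join('#' if q[2]<45 else 'B' if 95<=q[0]<=125 and q[1]>110 else 'w' for q in h[y,300:345:1]))
E
```

```text
t 17.3 p [ 0.5386 -0.2607  0.2001] rpy [180.  -13.5 173. ] w 0.0204 gf 15.0 F [ 0.3 -0.5 -0.6] q [ 10.  23.  15.  82.  -2.  88. 108.]
cone pred [ 0.53964787 -0.26081924  0.155155  ]
s (np.float64(375.46457055990305), np.float64(178.60576630642976))
d (np.float64(364.6524062027623), np.float64(171.32500383939356))
s cols 365
160 wwwwww######...........
161 ww...w####.....#.......
162 #www..#................
163 www....................
164 ww.....................
165 w.........BBBB.#.......
166 ..........BBBBB........
167 ..........BBBBB........
168 ..........BBBBB#.......
169 ..........BBBBB#.......
170 ..........BBBBB........
171 ..........wBBBB........
172 ..........wwww.........
173 ..........wwww.........
174 ..........wwww.........
175 .........wwwww.........
176 .........wwww#.........
177 .........wwww..........
178 .........wwww..........
179 .........www...........
180 ..........w#...........
181 ..........#............
182 .......................
183 .......................
184 .......................
185 .......................
d cols 354
153 ....#############......
154 ...
[... 1392 characters left out ...]

230 ##############wwwwwwwwwwwwwwwww##############
231 #############wwwwwwwwwwwwwwwwwww#############
232 ############wwwwwwwwwwBBBwwwwwwww############
233 ###########wwwwwBBBwwBBBBBwwwBBwww###########
234 ###########wwwwwBBBBBBBBBBBBBBBwww###########
235 ##########BBBBBBBBBBBBBBBBBBBBBBwBw##########
236 ##########BBBBBBBBBBBBBBBBBBBBBBBBBBB########
237 #########BBBBBBBBBBBBBBBBBBBBBBBBBBBB########
238 #########BBBBBBBBBBBBBBBBBBBBBBBBBBBB########
239 #######BBBBBBBBBBBBBBBBBBBBBBBBBBBBBBB#######
240 ######BBBBBBBBBBBBBBBBBBBBBBBBBBBBBBBBBB#####
241 #####BBBBBBBBBBBBBBBBBBBBBBBBBBBBBBBBBBBB####
242 ####BBBBBBBBBBBBBBBBBBBBBBBBBBBBBBBBBBBBB####
243 ####BBBBBBBBBBBBBBBBBBBBBBBBBBBBBBBBBBBBB####
```

The tube is upright with the cone on the focus, both within about 1.5 px in each view. The cell is still, so I'm handing in.

```bash
python3 - <<'E'
from h import *
st(); print(workorder.sign_off()); st()
E
```

```text
t 17.45 p [ 0.5388 -0.2606  0.2002] rpy [180.  -13.5 173. ] w 0.0205 gf 15.0 F [-0.6 -0.1 -0.1] q [ 10.  23.  15.  82.  -2.  88. 108.]
the job is handed in; nothing more can be done
None
the job is handed in; nothing more can be done
```

The job is handed in at 17.5 s, with no verdict shown: the lid was swung to its stop and left open, the orange tube stayed in the rotor, and by my measurements the sample tube is held upright with its cone within a few mm of the focus and the pellet side to the lens.

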